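Bring the slide carrier from the vise to the microscope stage and hold it there

TASK

Slide the jaw of the small vise fully open by its red post, lift the finished slide carrier out by its blue grip bar and carry it over the vial rack to the microscope, touching neither rack nor microscope and disturbing nothing else on the bench. Finish while still holding the carrier: level, still, about 1 cm above the recess in the microscope's black stage, centred over it and squarely lined up, long side along long side, so that a colleague can check the fit; do not set it down or let go.

Things in the scene. Friction and masses are not known exactly. Their poses are not given: they have to be found in the camera images.
- vise: low fixed vise, green base 94 mm wide, steel jaws, left or right of the rack. Origin on the bench below the middle of the clamped carrier; the moving jaw opens along its own -x (towards the robot at yaw 0), the jaws run along y. Base from x = -125 to +75 mm. Heights: ledge under the carrier 40 mm, fixed jaw (x = 27.5 to 55 mm) 52 mm, moving jaw 54.5 mm
- vise_jaw (a joint): sliding jaw, in m: 0 closed, 0.045 fully open at its stop. It moves along the vise's -x and stays where it is left; friction about 2.5 N. Closed, its 5 mm lip overhangs the carrier's edge by 8 mm, 1.5 mm above the plate, so the carrier cannot be lifted until the jaw is open
- jaw_post (a point): centre of the top face of the red post on the moving jaw: 22 mm (vise x) by 14 mm (vise y), standing 39 mm above the jaw, top at 94 mm. It travels with the jaw; closed, it is 48 mm from the vise's origin towards -x. Axes as the vise's
- carrier: finished slide carrier: drilled aluminium plate 54 (x) x 80 (y) x 8 mm with four 8 mm holes and a blue grip bar on top. Origin at the centre of the plate's underside. It starts clamped in the vise, y along the jaws, up to 8 mm off the middle along them. A half turn makes no difference. 0.11 to 0.23 kg
- grip_bar (a point): centre of the top face of the carrier's blue grip bar, 42 mm above the carrier's underside (34 mm above the plate's top). The bar is 14 mm thick (carrier x), 44 mm long (carrier y). Axes as the carrier's
- microscope: compact inverted microscope, fixed: white body, black stage 210 (x) x 200 mm (y) with its top 125 mm above the bench, focus knobs on both sides; a lamp arm folded back, up to 215 mm high, stands 92 to 181 mm towards its +x and 40 to 90 mm towards its +y. Origin on the bench below the middle of the stage
- recess (a point): centre of the mouth of the rectangular recess in the microscope's stage, level with the stage top (125 mm above the bench). The recess is 59 mm (x) x 85 mm (y), 7 mm deep, bright floor with a round lens, white line round the mouth; the carrier's x and y belong along its x and y, either way round
- rack: white vial rack, fixed, 300 mm (x) x 60 mm (y), with capped vials up to 120 mm high. Origin on the bench at its middle. It lies between vise and microscope; the carrier must pass over it
- bottle: amber bottle, 62 mm across, 130 mm high, origin at its foot; leave alone
- jar: white jar with a blue cap, 60 mm across, 75 mm high, origin at its foot; leave alone
- dish: flat white dish, 90 mm across, 16 mm high, origin at its foot; leave alone
- screwdriver: screwdriver, 170 mm long, lying; leave alone
- case: grey spectacle case 70 x 160 x 35 mm, origin under its centre; leave alone
- slidebox: orange slide box 85 x 100 x 34 mm, origin under its centre; leave alone
There are look-alikes about, which are no part of the job. Of the things that look like the carrier, the smallest one is meant.

How it is judged (in metres and radians):
On the way, in this order (a step that is already met when the one before it is completed fails the run):
1. the vise jaw is slid open (at least 30 mm) (value of joint vise_jaw above 0.03 m), for 0.2 s.
2. the carrier is held in the fingers, its underside clear above the vise (z of carrier in the frame of vise above 0.065 m and contact force between carrier and the fingers above 0.5 N and not (contact force between carrier and vise above 0.5 N)), for 0.1 s.
3. the held carrier passes over the vial rack (z of carrier in the frame of rack above 0.12 m and y of carrier in the frame of rack between -0.04 and 0.04 m and x of carrier in the frame of rack between -0.18 and 0.18 m and contact force between carrier and the fingers above 0.5 N), for 0.02 s.
At the end, for the whole second after the job is handed in: The carrier is held by the fingers alone, at rest, its underside 3 to 22 mm above the stage top, its centre within 7 mm of the recess's centre, its long side within 0.1 rad of the recess's, tilted less than 0.09 rad, not touching the microscope; the vise jaw is still open at least 30 mm (horizontal distance between carrier and recess below 0.007 m and z of carrier in the frame of recess between 0.003 and 0.022 m and angle between the y axis of carrier and the y axis of recess, either way round below 0.1 rad and angle between carrier's own z axis and vertical below 0.09 rad and linear speed of carrier below 0.02 m/s and angular speed of carrier below 0.15 rad/s and contact force between carrier and the fingers above 0.5 N and contact force between carrier and microscope below 0.05 N and value of joint vise_jaw above 0.03 m); the arm keeps its last pose, push and grip.
It fails at once if the carrier or the robot touches the microscope (contact force between any of carrier, the fingers, the arm and microscope above 0.5 N).
It fails at once if the carrier or the robot touches the vial rack (contact force between any of carrier, the fingers, the arm and rack above 0.5 N).
It fails at once if a bystander (bottle, jar, dish, screwdriver, case, slide box) is moved by more than 15 mm (distance of any of bottle, jar, dish, screwdriver, case, slidebox from where it was at the start of the episode above 0.015 m).
It also fails if it takes over 51 s, if anything falls off the work surface, if the arm or the gripper's body presses on something with over 40 N, if the wrist force passes 120 N, or if a joint passes its speed limit or range.

ROBOT

A 6-joint arm with a two-finger parallel gripper is mounted at the origin on the work surface. World frame = base frame: x ahead of the robot, y to its left, z up, the work surface at z = 0. Lengths are in mm, angles in rad, forces in N, time in s.
With the tool pointing down it reaches from about 375 to 925 mm from the base axis. Payload 5.7 kg.
Tool frame: the origin (TCP) lies at the very end of the fingers, on their centre line; the grasp point (between the pads) lies 19 mm behind it; z points along the fingers, y is the direction in which the jaws open and shut (so a half turn about z gives the same grasp; the last joint's range is limited). The gripper opens to 85 mm and grips with 20 to 120 N. Pads are 22 mm wide; open, the fingers measure 114 mm over their backs; the gripper's body (76 mm by 85 mm) begins 54 mm behind the grasp point. The pads swing forward as they close: fully open they stand 13 mm farther back than shut.
Start: joints at [1.137, 0.359, 1.51, -0, 1.272, -0.115], TCP at [188.049, 569.738, 231.267] pointing down, gripper open.
Joint ranges: [-2.97, 2.97], [-1.01, 2.36], [0.21, 2.38], [-0.96, 4.11], [0.2, 2.71], [-2.98, 2.98]. Speed limits (rad/s): [2.39, 2.39, 3.14, 3.14, 3.14, 3.14].

INTERFACE

Orientations are given as a unit quaternion [w, x, y, z].
In Python, from rig import arm gives the robot as it stands.
- The arm moves only by the tool arm_command, never from a script. Its argument "targets" is a list of rows, each an object of numbers: "fingers": the finger opening in mm, from 0 to 85.4; "x", "y", "z": the shift along the world's x, y, z in mm; "roll": the turn about the world's z in degrees. In form: [{"fingers": .., "x": .., "y": .., "z": .., "roll": ..}, ...]. A call has exactly 10 rows; each row is the pose to reach, as a shift and turn from the pose commanded when the call began; what a row does not reach only later rows make up. A row lasts 1/8 s, in which the tool goes at most 62.5 mm and 10.7 degrees, less where a joint would pass 70% of its speed; a pose out of reach is approached as far as the arm can. A call with a gripper value outside its range is refused whole. The fingers move at their own pace and stop on an object; the grip force is fixed at half the most. Time passes only in rows, so rows that repeat a pose let the fingers close, or fill a call up. It gives the time, the measured TCP pose, the force and the opening at its end, in the units of the state.
- arm.state(): the state, without advancing time (a new reading comes with each control period).
- arm.snapshot(name): name is "scene" or "top" or "wrist"; returns a dict with "frame" (420x560x3 uint8, red, green, blue), "fx", "fy", "cx", "cy" (pixels), "pose" (4x4, takes a point from camera to world coordinates). Camera axes: x right, y up, looking along -z (the intrinsics and any distortion apply to the point x, -y, -z); pixel columns grow to the right and rows downward; lengths in mm; the calibration is good to about 2 mm. A picture is of the moment at which its call begins. There is no depth.
- arm.close_job(): hands the job in, once; it reports no verdict.
The state is a dict: "time_s": time; "joint_pos": joint angles; "qvel": joint speeds; "joint_torque": joint torques, N m; "eef_pos": TCP position; "orientation": TCP orientation; "contact_force": force on the tool from outside, world axes, zero at the start; "wrist_torque": the same for the moment, N m; "opening": opening from 0.0 (shut) to 1.0 (fully open).
Only numpy, scipy, OpenCV 4.12 (cv2) and the standard library are available. Lean on these libraries where they do the work, as an engineer would, in place of code of your own. Each camera call takes 0.05 s, during which the arm holds its last target. There are 200 camera calls.

## Working session

There is one attempt and no reset: what is moved stays moved. The work goes in short steps, Python scripts to look and compute and a tool call to move; the robot and the scene stay as the last step left them, time stands still between calls to the robot, and variables do not carry over. Pictures are saved under pics/ and viewed, about 8 in all and at most 12, crops included, and the job is handed in when it is done.

Besides the shell and the picture viewer there is one more tool, called after ">>>" as name(argument=value, ...), one argument or row to a line, values as JSON. arm_command: Moves the arm, as the interface text tells. Its arguments: {"type":"object","properties":{"targets":{"type":"array","items":{"type":"object","properties":{"fingers":{"type":"number"},"x":{"type":"number"},"y":{"type":"number"},"z":{"type":"number"},"roll":{"type":"number"}}}}},"required":["targets"]}

```bash
mkdir -p pics; ls
cat > h.py <<'E'
from rig import arm
import cv2, numpy as np
def snap(n,f=None):
    s=arm.snapshot(n)
    if f: cv2.imwrite('pics/'+f,s['frame'][:,:,::-1])
    return s
def ray(s,u,v,z):
    P=np.array(s['pose']);d=P[:3,:3]@np.array([(u-s['cx'])/s['fx'],-(v-s['cy'])/s['fy'],-1.])
    o=P[:3,3]; return o+d*(z-o[2])/d[2]
def proj(s,p):
    P=np.array(s['pose']);c=P[:3,:3].T@(np.array(p,float)-P[:3,3])
    return s['cx']+s['fx']*c[0]/-c[2], s['cy']-s['fy']*c[1]/-c[2]
E
python3 - <<'E'
from h import *
for n in ('scene','top'):
    s=snap(n,n+'0.png'); np.save(n+'0.npy',s,allow_pickle=True)
    print(n,{k:np.round(s[k],3).tolist() for k in s if k!='frame'})
print(arm.state())
E
```

```text
pics
scene {'fx': 391.08, 'fy': 391.08, 'cx': 278.422, 'cy': 208.589, 'pose': [[-0.857, -0.442, 0.265, 838.48], [0.515, -0.744, 0.426, 443.299], [0.009, 0.501, 0.865, 1054.419], [0.0, 0.0, 0.0, 1.0]]}
top {'fx': 525.772, 'fy': 525.772, 'cx': 279.937, 'cy': 208.57, 'pose': [[0.015, 0.99, -0.139, 299.747], [-1.0, 0.014, -0.006, -14.992], [-0.004, 0.139, 0.99, 1677.822], [0.0, 0.0, 0.0, 1.0]]}
{'time_s': 0.1, 'joint_pos': array([ 1.13690444e+00,  3.59437473e-01,  1.51133259e+00,  7.90009941e-06,
        1.27255155e+00, -1.15065093e-01]), 'qvel': array([ 0.00154272, -0.00069757, -0.00212622,  0.0008835 , -0.00124882,
        0.00164801]), 'joint_torque': array([ 5.02518615e-04, -5.28651595e+01, -2.79352033e+01, -3.24748910e-06,
        4.91024199e-03, -2.51559712e-06]), 'eef_pos': array([187.78760054, 569.18738522, 230.53180446]), 'orientation': array([-2.37947166e-04,  1.58740157e-01,  9.87320017e-01, -8.31099494e-04]), 'contact_force': array([-0.18844917, -0.24715388,  0.48344669]), 'wrist_torque': array([-0.01727762, -0.01559473, -0.01933567]), 'opening': 0.9995809360973297}
```

View pics/top0.png

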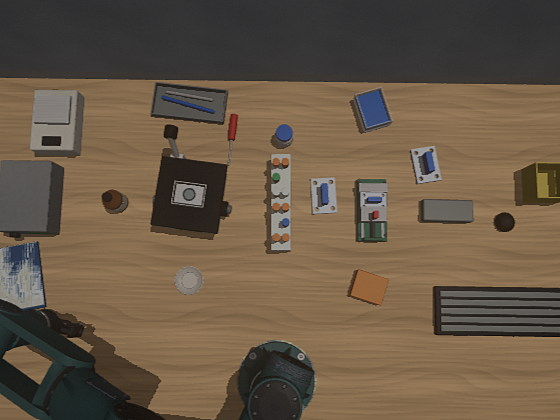

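View pics/scene0.png

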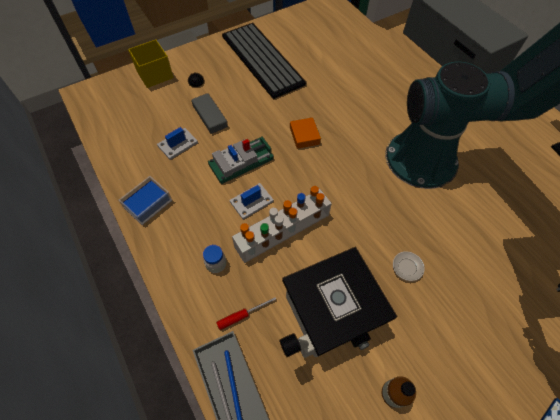

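The top view shows the vise at (372,210), with the red post at (375,215) and the blue bar at (373,200). The loose look-alikes are at (323,195) and (426,164), the rack at (280,203), and the microscope recess at (189,194). Next I'll measure with masks.

Run:
```python
from h import *
T=np.load('top0.npy',allow_pickle=True).item();S=np.load('scene0.npy',allow_pickle=True).item()
def blobs(s,lo,hi,box,amin=8):
    h=cv2.cvtColor(s['frame'],cv2.COLOR_RGB2HSV);m=cv2.inRange(h,lo,hi)
    k=np.zeros_like(m);x0,y0,x1,y1=box;k[y0:y1,x0:x1]=m[y0:y1,x0:x1]
    cs,_=cv2.findContours(k,cv2.RETR_EXTERNAL,cv2.CHAIN_APPROX_NONE)
    return [(cv2.contourArea(c),cv2.minAreaRect(c),c) for c in cs if cv2.contourArea(c)>=amin]
def show(nm,s,lo,hi,box,z,amin=8):
    for a,r,c in blobs(s,lo,hi,box,amin):
        b=cv2.boxPoints(r);w=np.array([ray(s,u,v,z)[:2] for u,v in b])
        e=[w[1]-w[0],w[2]-w[1]];L=max(e,key=np.linalg.norm)
        print(nm,a,np.round(r[0],1),'ctr',np.round(ray(s,*r[0],z),1),'sz',np.round([np.linalg.norm(x) for x in e],1),'ang long',round(np.degrees(np.arctan2(L[1],L[0]))%180,1))
blue=((100,110,60),(130,255,255));red=((0,150,80),(8,255,255));grn=((55,60,30),(95,255,160))
show('T bar',T,*blue,(355,190,392,212),82);show('S bar',S,*blue,(220,140,245,165),82)
show('T red',T,*red,(355,200,392,225),94);show('S red',S,*red,(236,130,260,155),94)
show('T green',T,*grn,(350,170,395,250),15,60);show('S green',S,*grn,(200,130,285,190),15,60)
show('T rack',T,(0,0,120),(180,60,255),(262,150,297,255),50,60)
show('T recess',T,(0,0,110),(180,60,255),(168,175,212,213),125,30)
show('S recess',S,(0,0,110),(180,60,255),(310,268,368,325),125,30)
show('T stage',T,(0,0,0),(180,255,45),(145,150,235,245),125,300)
a=T['frame'][140:260,140:440];cv2.imwrite('pics/c.png',cv2.resize(a[:,:,::-1],None,fx=2.6,fy=2.6,interpolation=2))
```

```text
T bar 39.0 [374.5 198.5] ctr [ 558.5 -295.8   82. ] sz [39.9  9.3] ang long 90.8
S bar 41.0 [231.6 150.7] ctr [ 559.2 -290.7   82. ] sz [19.  45.4] ang long 83.3
T red 18.0 [375.5 214. ] ctr [ 508.9 -296.3   94. ] sz [ 9.1 18.4] ang long 179.4
S red 17.5 [245.2 140.9] ctr [ 507.7 -294.5   94. ] sz [22.2 14.1] ang long 2.9
S green 129.0 [218.3 171.7] ctr [ 616.9 -286.9   15. ] sz [ 45.1 103.8] ang long 105.4
S green 170.0 [252.8 160.8] ctr [ 499.3 -268.4   15. ] sz [169.4  91. ] ang long 22.3
T rack 1091.5 [280.5 201.5] ctr [549.9  -7.2  50. ] sz [ 60.3 301.1] ang long 0.7
T recess 472.5 [188.4 193.8] ctr [557.8 268.7 125. ] sz [57.3 83.5] ang long 83.1
S recess 714.0 [337.3 297.1] ctr [559.1 272.  125. ] sz [63.4 83.5] ang long 80.7
T stage 4602.5 [191.3 195. ] ctr [554.1 259.9 125. ] sz [212.4 224.8] ang long 83.1
```

View pics/c.png

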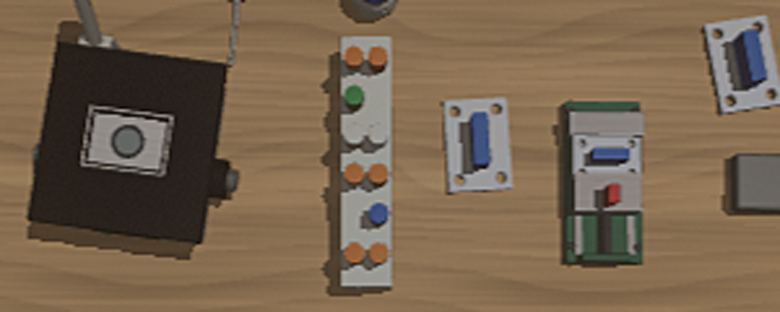

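The crop confirms it. The vise is near yaw 0, with the post at about (508,-295) and the bar at about (558,-293). The recess is at about (558,270) with yaw near -7°, and the rack is at about (550,-7). I'll move over the vise, high and in front of the rack.

>>> arm_command(
  targets=[
    {"fingers": 85, "x": 20, "y": -30, "z": 20, "roll": 2},
    {"fingers": 85, "x": 45, "y": -75, "z": 40, "roll": 4},
    {"fingers": 85, "x": 75, "y": -125, "z": 60, "roll": 6},
    {"fingers": 85, "x": 105, "y": -175, "z": 80, "roll": 8},
    {"fingers": 85, "x": 135, "y": -225, "z": 100, "roll": 10},
    {"fingers": 85, "x": 165, "y": -275, "z": 100, "roll": 12},
    {"fingers": 85, "x": 190, "y": -325, "z": 100, "roll": 14},
    {"fingers": 85, "x": 210, "y": -380, "z": 100, "roll": 16},
    {"fingers": 85, "x": 225, "y": -435, "z": 100, "roll": 18},
    {"fingers": 85, "x": 240, "y": -490, "z": 100, "roll": 18},
  ],
)

```text
time_s: 1.35
eef_pos: [428.1, 77.9, 331.1]
orientation: [-0.0, 0.002, 1.0, -0.0]
contact_force: [1.6, 0.0, -0.4]
opening: 0.995
```

>>> arm_command(
  targets=[
    {"fingers": 70, "x": 10, "y": -55, "z": 0, "roll": 0},
    {"fingers": 60, "x": 20, "y": -110, "z": 0, "roll": 0},
    {"fingers": 50, "x": 30, "y": -165, "z": 0, "roll": 0},
    {"fingers": 50, "x": 40, "y": -220, "z": 0, "roll": 0},
    {"fingers": 50, "x": 50, "y": -270, "z": 0, "roll": 0},
    {"fingers": 50, "x": 60, "y": -320, "z": -20, "roll": 0},
    {"fingers": 50, "x": 70, "y": -355, "z": -40, "roll": 0},
    {"fingers": 50, "x": 80, "y": -375, "z": -50, "roll": 0},
    {"fingers": 50, "x": 80, "y": -375, "z": -50, "roll": 0},
    {"fingers": 50, "x": 80, "y": -375, "z": -50, "roll": 0},
  ],
)

```text
time_s: 2.6
eef_pos: [508.1, -294.2, 281.7]
orientation: [0.0, 0.002, 1.0, 0.0]
contact_force: [-0.4, 0.2, -0.4]
opening: 0.586
```

Run:
```python
from h import *
s=snap('wrist','w1.png');np.save('w1.npy',s,allow_pickle=True)
t=arm.state();print(t['time_s'],t['eef_pos'],t['orientation'],t['opening'],t['contact_force'])
print({k:np.round(s[k],3).tolist() for k in s if k!='frame'})
for n,p in dict(post=(508,-295,94),bar=(558,-294,82)).items(): print(n,proj(s,p))
```

```text
2.65 [ 508.17264658 -294.06781103  281.99490266] [ 2.41544970e-04  1.78611594e-03  9.99998376e-01 -5.95841342e-06] 0.583850684899002 [-0.5221241   0.23099768 -0.28675027]
{'fx': 378.378, 'fy': 378.378, 'cx': 273.854, 'cy': 210.482, 'pose': [[0.005, -0.964, -0.266, 439.432], [1.0, 0.005, 0.001, -293.87], [0.0, -0.266, 0.964, 423.856], [0.0, 0.0, 0.0, 1.0]]}
post (np.float64(272.7985336524318), np.float64(186.0786513394))
bar (np.float64(274.1627803947591), np.float64(234.913197246547))
```

View pics/w1.png

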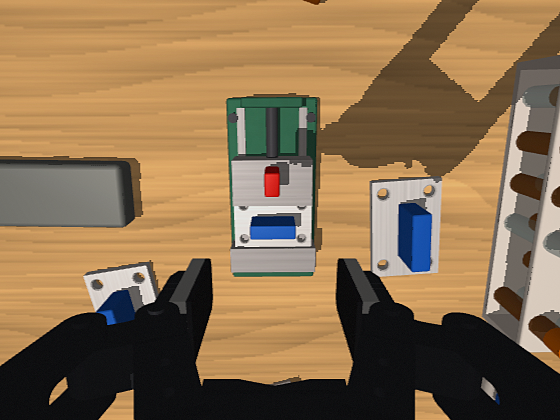

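The wrist view shows the vise from above: red post at (272,181), blue bar at (273,228), base edges at columns 228 and 319, and the look-alikes on either side.

```bash
cat >> h.py <<'E'
def rects(s,lo,hi,box,z,amin=30):
    h=cv2.cvtColor(s['frame'],cv2.COLOR_RGB2HSV);m=cv2.inRange(h,lo,hi)
    k=np.zeros_like(m);x0,y0,x1,y1=box;k[y0:y1,x0:x1]=m[y0:y1,x0:x1]
    for c in cv2.findContours(k,cv2.RETR_EXTERNAL,cv2.CHAIN_APPROX_NONE)[0]:
        if cv2.contourArea(c)<amin: continue
        r=cv2.minAreaRect(c);w=np.array([ray(s,u,v,z)[:2] for u,v in cv2.boxPoints(r)])
        e=[w[1]-w[0],w[2]-w[1]];L=max(e,key=np.linalg.norm)
        print(cv2.contourArea(c),np.round(r[0],1),'ctr',np.round(ray(s,*r[0],z),1),'sz',np.round([np.linalg.norm(x) for x in e],1),'ang',round(np.degrees(np.arctan2(L[1],L[0]))%180,1))
E
python3 - <<'E'
from h import *
s=np.load('w1.npy',allow_pickle=True).item()
for vlo in (60,150,200):
  print(vlo);rects(s,(0,150,vlo),(8,255,255),(240,150,310,210),94)
  rects(s,(100,110,vlo),(130,255,255),(235,200,312,250),82)
h=cv2.cvtColor(s['frame'],cv2.COLOR_RGB2HSV)
print(h[160:205:3,272].tolist());print(h[205:245:3,272].tolist())
# base edges left/right at rows
g=cv2.inRange(h,(55,60,30),(95,255,255))
for r in (105,115,125,140,150): 
  c=np.where(g[r,215:330])[0]+215;print(r,c.min(),c.max(),ray(s,c.min(),r,20)[:2],ray(s,c.max()+1,r,20)[:2])
E
```

```text
60
386.0 [272.  181.5] ctr [ 503.9 -295.7   94. ] sz [12.3 26.1] ang 179.9
894.5 [272.5 227. ] ctr [ 550.1 -295.5   82. ] sz [42.3 21.9] ang 89.7
150
287.5 [271.5 184.5] ctr [ 506.6 -296.1   94. ] sz [11.4 20.8] ang 179.9
523.0 [272. 232.] ctr [ 555.1 -296.    82. ] sz [41.7 12. ] ang 89.7
200
238.0 [271.  184.5] ctr [ 506.6 -296.6   94. ] sz [10.6 19. ] ang 179.9
[[8, 18, 167], [11, 18, 195], [1, 123, 81], [1, 236, 82], [0, 237, 69], [1, 204, 230], [1, 212, 220], [1, 216, 218], [1, 218, 214], [1, 219, 212], [1, 223, 209], [1, 223, 208], [1, 254, 172], [13, 18, 174], [12, 18, 182]]
[[8, 18, 167], [15, 11, 228], [13, 10, 226], [13, 23, 79], [109, 251, 69], [109, 223, 71], [108, 226, 71], [109, 219, 162], [109, 198, 188], [108, 200, 187], [108, 203, 185], [109, 228, 179], [16, 17, 222], [16, 15, 223]]
105 227 316 [ 438.19495106 -341.87124965] [ 438.6341675  -249.34050667]
115 227 316 [ 448.16409568 -342.24714582] [ 448.60723748 -249.08523299]
125 228 315 [ 458.27513974 -341.58606015] [ 458.71233737 -249.86879107]
140 228 315 [ 473.69730501 -342.15671816] [ 474.14048374 -249.48473691]
150 229 315 [ 484.16344116 -341.48345102] [ 484.60561178 -249.22422758]
```

>>> arm_command(
  targets=[
    {"fingers": 50, "x": -1, "y": -1.5, "z": -50, "roll": 0},
    {"fingers": 50, "x": -1, "y": -1.5, "z": -100, "roll": 0},
    {"fingers": 50, "x": -1, "y": -1.5, "z": -150, "roll": 0},
    {"fingers": 50, "x": -1, "y": -1.5, "z": -190, "roll": 0},
    {"fingers": 50, "x": -1, "y": -1.5, "z": -207, "roll": 0},
    {"fingers": 50, "x": -1, "y": -1.5, "z": -216, "roll": 0},
    {"fingers": 30, "x": -1, "y": -1.5, "z": -216, "roll": 0},
    {"fingers": 5, "x": -1, "y": -1.5, "z": -216, "roll": 0},
    {"fingers": 5, "x": -1, "y": -1.5, "z": -216, "roll": 0},
    {"fingers": 5, "x": -1, "y": -1.5, "z": -216, "roll": 0},
  ],
)

```text
time_s: 3.9
eef_pos: [507.9, -296.2, 66.9]
orientation: [0.001, 0.002, 1.0, 0.0]
contact_force: [0.2, 4.6, 6.3]
opening: 0.152
```

The opening of about 13 mm shows the post is gripped. Now I'll pull it.

>>> arm_command(
  targets=[
    {"fingers": 5, "x": -4, "y": 0, "z": 0, "roll": 0},
    {"fingers": 5, "x": -10, "y": 0, "z": 0, "roll": 0},
    {"fingers": 5, "x": -17, "y": 0, "z": 0, "roll": 0},
    {"fingers": 5, "x": -24, "y": 0, "z": 0, "roll": 0},
    {"fingers": 5, "x": -31, "y": 0, "z": 0, "roll": 0},
    {"fingers": 5, "x": -37, "y": 0, "z": 0, "roll": 0},
    {"fingers": 5, "x": -42, "y": 0, "z": 0, "roll": 0},
    {"fingers": 5, "x": -45, "y": 0, "z": 0, "roll": 0},
    {"fingers": 5, "x": -46, "y": 0, "z": 0, "roll": 0},
    {"fingers": 5, "x": -46, "y": 0, "z": 0, "roll": 0},
  ],
)

```text
time_s: 5.15
eef_pos: [463.8, -296.4, 66.9]
orientation: [0.003, 0.003, 1.0, -0.0]
contact_force: [7.6, 7.3, 2.6]
opening: 0.155
```

>>> arm_command(
  targets=[
    {"fingers": 30, "x": 0, "y": 0, "z": 0, "roll": 0},
    {"fingers": 50, "x": 0, "y": 0, "z": 0, "roll": 0},
    {"fingers": 50, "x": 0, "y": 0, "z": 0, "roll": 0},
    {"fingers": 50, "x": 0, "y": 0, "z": 0, "roll": 0},
    {"fingers": 50, "x": 0, "y": 0, "z": 20, "roll": 0},
    {"fingers": 50, "x": 0, "y": 0, "z": 60, "roll": 0},
    {"fingers": 50, "x": 0, "y": 0, "z": 110, "roll": -10},
    {"fingers": 50, "x": 15, "y": 0, "z": 140, "roll": -20},
    {"fingers": 50, "x": 35, "y": 0, "z": 150, "roll": -30},
    {"fingers": 50, "x": 55, "y": 0, "z": 150, "roll": -40},
  ],
)

```text
time_s: 6.4
eef_pos: [517.1, -297.4, 216.8]
orientation: [0.001, 0.347, 0.938, -0.0]
contact_force: [0.4, -0.7, 0.7]
opening: 0.589
```

>>> arm_command(
  targets=[
    {"fingers": 50, "x": 15, "y": 0, "z": 0, "roll": -10},
    {"fingers": 50, "x": 30, "y": 0, "z": 0, "roll": -20},
    {"fingers": 50, "x": 40, "y": 0, "z": 0, "roll": -30},
    {"fingers": 50, "x": 40, "y": 0, "z": 0, "roll": -40},
    {"fingers": 50, "x": 40, "y": 0, "z": 0, "roll": -50},
    {"fingers": 50, "x": 40, "y": 0, "z": 0, "roll": -50},
    {"fingers": 50, "x": 40, "y": 0, "z": 0, "roll": -50},
    {"fingers": 50, "x": 40, "y": 0, "z": 0, "roll": -50},
    {"fingers": 50, "x": 40, "y": 0, "z": 0, "roll": -50},
    {"fingers": 50, "x": 40, "y": 0, "z": 0, "roll": -50},
  ],
)

```text
time_s: 7.65
eef_pos: [556.0, -296.7, 215.3]
orientation: [-0.0, 0.709, 0.706, -0.0]
contact_force: [0.1, 0.7, -0.4]
opening: 0.583
```

Run:
```python
from h import *
s=snap('wrist','w2.png');np.save('w2.npy',s,allow_pickle=True)
t=arm.state();print(t['time_s'],t['eef_pos'],t['orientation'],t['opening'],t['contact_force'])
u,v=proj(s,(556,-296,82));print('bar',u,v,'post',proj(s,(462,-296,94)))
b=[int(max(0,u-70)),int(max(0,v-70)),int(u+70),int(v+70)]
for vlo in (60,150): rects(s,(100,110,vlo),(130,255,255),b,82)
t=snap('top');rects(t,(0,150,60),(8,255,255),(350,195,395,245),94,4)
```

```text
7.7 [ 556.04214283 -296.74261536  215.26483904] [-4.46206161e-05  7.08600409e-01  7.05609990e-01 -3.26746346e-05] 0.5878422864205691 [-0.87896546 -0.28073023 -1.04293203]
bar 275.6894363114746 198.3277072893157 post (np.float64(144.95509004695148), np.float64(202.88225205956346))
1020.5 [275.  193.5] ctr [ 555.5 -292.3   82. ] sz [13.1 46.7] ang 90.1
842.5 [275. 197.] ctr [ 555.5 -295.    82. ] sz [41.5 11.7] ang 89.4
```

View pics/w2.png

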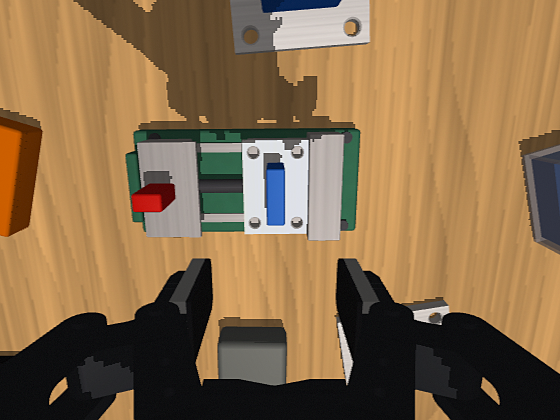

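The view shows the jaw open, with the post at (153,197) and clear of the plate, and the bar centred at (275,197), giving (555.5,-295). I'll descend and grip.

>>> arm_command(
  targets=[
    {"fingers": 44, "x": -0.5, "y": 1.5, "z": -40, "roll": 0},
    {"fingers": 44, "x": -0.5, "y": 1.5, "z": -80, "roll": 0},
    {"fingers": 44, "x": -0.5, "y": 1.5, "z": -115, "roll": 0},
    {"fingers": 44, "x": -0.5, "y": 1.5, "z": -140, "roll": 0},
    {"fingers": 44, "x": -0.5, "y": 1.5, "z": -152, "roll": 0},
    {"fingers": 44, "x": -0.5, "y": 1.5, "z": -158, "roll": 0},
    {"fingers": 25, "x": -0.5, "y": 1.5, "z": -158, "roll": 0},
    {"fingers": 5, "x": -0.5, "y": 1.5, "z": -158, "roll": 0},
    {"fingers": 5, "x": -0.5, "y": 1.5, "z": -158, "roll": 0},
    {"fingers": 5, "x": -0.5, "y": 1.5, "z": -158, "roll": 0},
  ],
)

```text
time_s: 9.0
eef_pos: [556.4, -295.8, 58.5]
orientation: [0.001, 0.709, 0.705, 0.0]
contact_force: [-0.5, -0.0, 6.1]
opening: 0.151
```

>>> arm_command(
  targets=[
    {"fingers": 5, "x": 0, "y": 0, "z": 0, "roll": 0},
    {"fingers": 5, "x": 0, "y": 0, "z": 0, "roll": 0},
    {"fingers": 5, "x": 0, "y": 0, "z": 5, "roll": 0},
    {"fingers": 5, "x": 0, "y": 0, "z": 15, "roll": 0},
    {"fingers": 5, "x": 0, "y": 0, "z": 35, "roll": 0},
    {"fingers": 5, "x": 0, "y": 0, "z": 60, "roll": 0},
    {"fingers": 5, "x": 0, "y": 0, "z": 90, "roll": 0},
    {"fingers": 5, "x": 0, "y": 0, "z": 120, "roll": 0},
    {"fingers": 5, "x": 0, "y": 0, "z": 140, "roll": 0},
    {"fingers": 5, "x": 0, "y": 0, "z": 150, "roll": 0},
  ],
)

```text
time_s: 10.25
eef_pos: [555.9, -295.5, 209.0]
orientation: [0.001, 0.709, 0.705, 0.0]
contact_force: [0.1, -1.0, -1.9]
opening: 0.15
```

Run:
```python
from h import *
s=snap('wrist','w3.png');np.save('w3.npy',s,allow_pickle=True)
t=arm.state();print(t['time_s'],t['eef_pos'],t['orientation'],t['opening'],t['contact_force'])
```

```text
10.3 [ 556.1894267  -295.67893737  209.57465402] [1.29813710e-03 7.08718806e-01 7.05489847e-01 2.12628765e-04] 0.1492295015054453 [0.50470882 0.19863923 0.20931161]
```

View pics/w3.png

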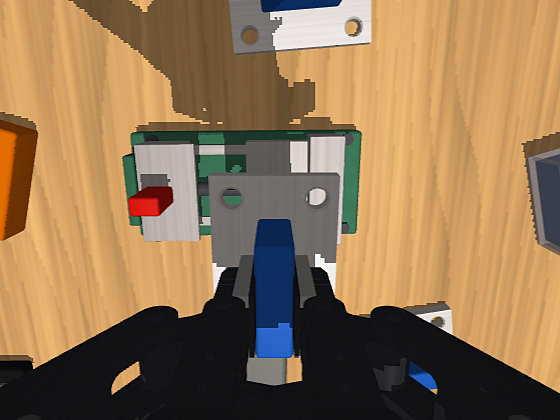

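The carrier is held cleanly and has lifted out; the post is still at the open end. I'll carry it over the rack and stop short of the recess to measure it.

>>> arm_command(
  targets=[
    {"fingers": 5, "x": 0, "y": 10, "z": 5, "roll": 0},
    {"fingers": 5, "x": 0, "y": 35, "z": 10, "roll": 0},
    {"fingers": 5, "x": 0, "y": 70, "z": 10, "roll": 0},
    {"fingers": 5, "x": 0, "y": 110, "z": 10, "roll": 0},
    {"fingers": 5, "x": 0, "y": 150, "z": 10, "roll": 0},
    {"fingers": 5, "x": 0, "y": 190, "z": 10, "roll": 0},
    {"fingers": 5, "x": 0, "y": 230, "z": 10, "roll": 0},
    {"fingers": 5, "x": 0, "y": 270, "z": 10, "roll": 0},
    {"fingers": 5, "x": 0, "y": 310, "z": 10, "roll": 0},
    {"fingers": 5, "x": 0, "y": 350, "z": 10, "roll": 0},
  ],
)

```text
time_s: 11.55
eef_pos: [553.9, 57.6, 216.8]
orientation: [-0.001, 0.708, 0.706, -0.0]
contact_force: [0.2, 0.8, -0.5]
opening: 0.153
```

>>> arm_command(
  targets=[
    {"fingers": 5, "x": 0, "y": 35, "z": 0, "roll": -1},
    {"fingers": 5, "x": 0, "y": 65, "z": 0, "roll": -3},
    {"fingers": 5, "x": 0, "y": 90, "z": 0, "roll": -5},
    {"fingers": 5, "x": 0, "y": 108, "z": 0, "roll": -6},
    {"fingers": 5, "x": 0, "y": 115, "z": 0, "roll": -6.5},
    {"fingers": 5, "x": 0, "y": 115, "z": 0, "roll": -6.5},
    {"fingers": 5, "x": 0, "y": 115, "z": 0, "roll": -6.5},
    {"fingers": 5, "x": 0, "y": 115, "z": 0, "roll": -6.5},
    {"fingers": 5, "x": 0, "y": 115, "z": 0, "roll": -6.5},
    {"fingers": 5, "x": 0, "y": 115, "z": 0, "roll": -6.5},
  ],
)

```text
time_s: 12.8
eef_pos: [555.6, 169.4, 217.3]
orientation: [-0.0, 0.748, 0.664, -0.0]
contact_force: [-0.2, 0.0, -1.2]
opening: 0.148
```

Run:
```python
from h import *
s=snap('wrist','w4.png');np.save('w4.npy',s,allow_pickle=True)
t=arm.state();print(t['time_s'],t['eef_pos'],t['orientation'],t['opening'],t['contact_force'])
print('recess',proj(s,(558,270,125)))
```

```text
12.85 [555.61934833 169.49607609 217.28951243] [-3.75585341e-05  7.47730835e-01  6.64001955e-01 -2.25023160e-05] 0.1513554678511942 [-0.51000193  0.82844611 -1.02783622]
recess (np.float64(259.5047891745897), np.float64(46.61781486236973))
```

View pics/w4.png

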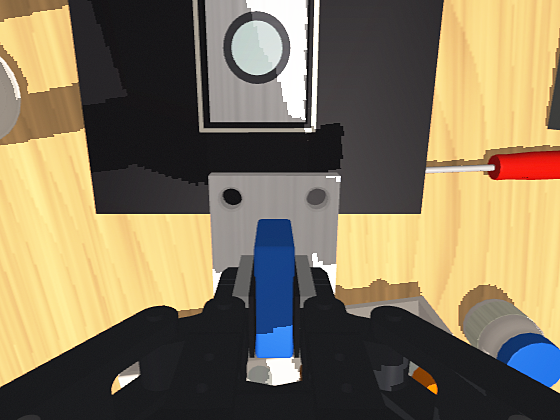

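The wrist view shows the recess ahead: near edge at row 131 between columns 200 and 312, lens at (257,47). The carrier plate's front edge is at row 174, columns 209 to 340. I'll measure both.

Run:
```python
from h import *
s=np.load('w4.npy',allow_pickle=True).item();f=s['frame'];g=cv2.cvtColor(f,cv2.COLOR_RGB2GRAY).astype(int)
print('row100',g[100,190:212].tolist(),g[100,300:325].tolist());print('col250',g[115:140,250].tolist(),'col215',g[115:140,215].tolist(),'col300',g[115:140,300].tolist())
def edge(r,lo,hi,d):  # first bright pixel going from lo in dir d
    c=lo
    while g[r,c]<100: c+=d
    return c+(0 if d>0 else 1)
L=np.array([ray(s,edge(r,185,0,1),r+.5,125)[:2] for r in range(10,122,8)])
R=np.array([ray(s,edge(r,330,0,-1),r+.5,125)[:2] for r in range(10,115,8)])
def colb(c):
    r=145
    while g[r,c]<100:r-=1
    return r+1
B=np.array([ray(s,c+.5,colb(c),125)[:2] for c in range(205,305,8)])
def fit(P):
    v=cv2.fitLine(P.astype(np.float32),cv2.DIST_HUBER,0,.01,.01).ravel();return v[:2],v[2:]
out={}
for n,P in zip('LRB',(L,R,B)):
    d,p=fit(P);out[n]=(d,p);print(n,'ang',np.degrees(np.arctan2(d[1],d[0]))%180,p, 'res',np.abs(np.cross(P-p,d)).max())
# centre by lens
h=(g>0)&(g<0);m=cv2.inRange(f[:,:,:],(60,60,60),(110,110,110))
print('lens',ray(s,257,47,118),'left-right width',abs(np.cross(out['R'][1]-out['L'][1],out['L'][0])))
# plate front corners & holes at plate top z
zt=217.3-18.5+8
for p in ((209,173.5),(340,176),(210,250),(338,255),(232,197),(316,197)): print('plate',p,ray(s,*p,zt))
print('tcp fwd corner', proj(s,(555.6,169.4,zt)))
```

```text
row100 [24, 23, 22, 24, 22, 23, 11, 73, 149, 166, 165, 144, 76, 9, 20, 24, 19, 16, 0, 143, 164, 155] [255, 255, 237, 129, 143, 106, 40, 14, 59, 67, 53, 101, 255, 255, 255, 255, 237, 41, 62, 67, 66, 67, 66, 68, 67]
col250 [155, 154, 155, 155, 154, 157, 173, 40, 10, 22, 23, 18, 12, 138, 169, 164, 178, 44, 14, 20, 20, 24, 24, 24, 23] col215 [155, 155, 155, 154, 155, 158, 172, 42, 11, 21, 21, 19, 11, 140, 170, 165, 173, 91, 7, 18, 24, 22, 24, 23, 25] col300 [255, 255, 124, 139, 150, 159, 176, 41, 11, 22, 22, 17, 13, 170, 165, 163, 176, 47, 17, 22, 25, 23, 25, 25, 24]
L ang 83.14355 [519.95294 264.7784 ] res 0.31496035116467813
R ang 83.25234 [590.6655  257.10352] res 0.2606138000652778
B ang 173.15953 [550.0908  222.50471] res 9.174234705255913e-06
lens [556.36897891 270.96769426 118.        ] left-right width 71.12312
plate (209, 173.5) [532.92430713 213.26397734 206.8       ]
plate (340, 176) [585.86189867 205.8795282  206.8       ]
plate (210, 250) [527.86817231 180.30988436 206.8       ]
plate (338, 255) [582.48342421 171.44394549 206.8       ]
plate (232, 197) [540.77259735 202.41036264 206.8       ]
plate (316, 197) [575.34476237 198.26771014 206.8       ]
tcp fwd corner (np.float64(276.8430230520202), np.float64(266.161705016277))<stdin>:19: DeprecationWarning: Arrays of 2-dimensional vectors are deprecated. Use arrays of 3-dimensional vectors instead. (deprecated in NumPy 2.0)
<stdin>:22: DeprecationWarning: Arrays of 2-dimensional vectors are deprecated. Use arrays of 3-dimensional vectors instead. (deprecated in NumPy 2.0)
```

>>> arm_command(
  targets=[
    {"fingers": 5, "x": 0, "y": 10, "z": 0, "roll": 0},
    {"fingers": 5, "x": 1, "y": 30, "z": 0, "roll": 0},
    {"fingers": 5, "x": 1, "y": 55, "z": 0, "roll": 0},
    {"fingers": 5, "x": 2, "y": 80, "z": 0, "roll": 0},
    {"fingers": 5, "x": 2, "y": 95, "z": 0, "roll": 0},
    {"fingers": 5, "x": 2, "y": 101, "z": 0, "roll": 0},
    {"fingers": 5, "x": 2, "y": 101, "z": -10, "roll": 0},
    {"fingers": 5, "x": 2, "y": 101, "z": -20, "roll": 0},
    {"fingers": 5, "x": 2, "y": 101, "z": -30, "roll": 0},
    {"fingers": 5, "x": 2, "y": 101, "z": -35, "roll": 0},
  ],
)

```text
time_s: 14.1
eef_pos: [557.0, 270.0, 181.1]
orientation: [-0.0, 0.748, 0.664, -0.001]
contact_force: [-0.5, -0.4, -1.3]
opening: 0.151
```

>>> arm_command(
  targets=[
    {"fingers": 5, "x": 0, "y": 0, "z": -5, "roll": 0},
    {"fingers": 5, "x": 0, "y": 0, "z": -12, "roll": 0},
    {"fingers": 5, "x": 0, "y": 0, "z": -19, "roll": 0},
    {"fingers": 5, "x": 0, "y": 0, "z": -24, "roll": 0},
    {"fingers": 5, "x": 0, "y": 0, "z": -27, "roll": 0},
    {"fingers": 5, "x": 0, "y": 0, "z": -27, "roll": 0},
    {"fingers": 5, "x": 0, "y": 0, "z": -27, "roll": 0},
    {"fingers": 5, "x": 0, "y": 0, "z": -27, "roll": 0},
    {"fingers": 5, "x": 0, "y": 0, "z": -27, "roll": 0},
    {"fingers": 5, "x": 0, "y": 0, "z": -27, "roll": 0},
  ],
)

```text
time_s: 15.35
eef_pos: [557.6, 270.8, 155.4]
orientation: [-0.0, 0.748, 0.664, 0.0]
contact_force: [-0.4, 0.2, -1.2]
opening: 0.155
```

Run:
```python
from h import *
s=snap('wrist','w5.png');np.save('w5.npy',s,allow_pickle=True)
S=snap('scene');T=snap('top');np.save('S5.npy',S,allow_pickle=True)
t=arm.state();print(t['time_s'],t['eef_pos'],t['orientation'],t['opening'],t['contact_force'])
rects(T,(0,150,60),(8,255,255),(350,195,395,245),94,4)
rects(S,(0,150,60),(8,255,255),(225,120,285,165),94,4)
a=cv2.resize(S['frame'][230:370,250:420],None,fx=2.35,fy=2.35,interpolation=2)
b=cv2.resize(s['frame'],None,fx=.75*329/315,fy=329/420)
o=np.hstack([b[:,:395],cv2.resize(a,(400,329))]);cv2.imwrite('pics/m5.png',o[:,:,::-1])
print(o.shape)
```

```text
15.5 [557.55959168 270.71445826 155.29302435] [-3.76085514e-05  7.47620095e-01  6.64126639e-01 -2.28408367e-05] 0.15277424885245539 [-0.05909358  1.06759593 -1.84378087]
18.0 [375. 229.] ctr [ 463.2 -294.3   94. ] sz [12.1 18.2] ang 179.4
54.0 [258. 139.] ctr [ 469.2 -280.7   94. ] sz [19.1 40.8] ang 60.3
(329, 795, 3)
```

View pics/m5.png

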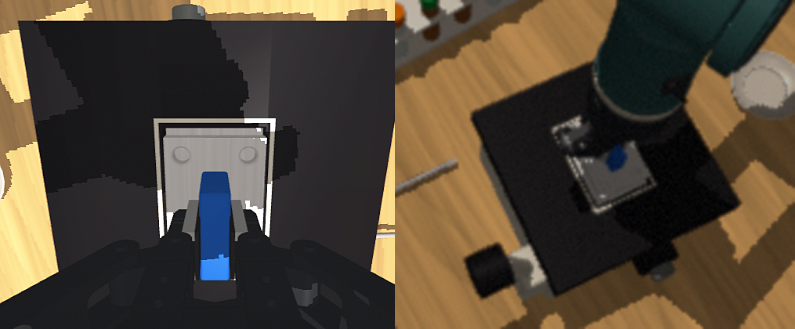

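The carrier hovers inside the white outline, squarely aligned, and the jaw is open (post at x=463, so about 44 mm of travel). I'll check the centring numerically.

Run:
```python
from h import *
s=np.load('w5.npy',allow_pickle=True).item();g=cv2.cvtColor(s['frame'],cv2.COLOR_RGB2GRAY).astype(int)
for c in (240,260,290,310,340): print('col',c,list(enumerate(g[145:182,c].tolist(),145))[::1])
for r in (215,235): print('row',r,g[r,205:245].tolist(),g[r,365:400].tolist())
```

```text
col 240 [(145, 24), (146, 24), (147, 23), (148, 24), (149, 21), (150, 11), (151, 144), (152, 176), (153, 168), (154, 168), (155, 175), (156, 143), (157, 6), (158, 19), (159, 24), (160, 23), (161, 20), (162, 7), (163, 92), (164, 173), (165, 160), (166, 159), (167, 158), (168, 157), (169, 157), (170, 158), (171, 160), (172, 142), (173, 124), (174, 127), (175, 137), (176, 166), (177, 162), (178, 162), (179, 161), (180, 162), (181, 162)]
col 260 [(145, 23), (146, 24), (147, 24), (148, 23), (149, 20), (150, 12), (151, 141), (152, 173), (153, 165), (154, 166), (155, 173), (156, 141), (157, 4), (158, 20), (159, 22), (160, 22), (161, 21), (162, 7), (163, 91), (164, 170), (165, 159), (166, 156), (167, 156), (168, 155), (169, 155), (170, 156), (171, 159), (172, 141), (173, 123), (174, 125), (175, 133), (176, 161), (177, 157), (178, 156), (179, 157), (180, 157), (181, 156)]
col 290 [(145, 26), (146, 23), (147, 25), (148, 24), (149, 21), (150, 12), (151, 141), (152, 172), (153, 164), (154, 164), (155, 173), (156, 140), (157, 7), (158, 20), (159, 24), (160, 24), (161, 18), (162, 11), (163, 92), (
[... 1069 characters left out ...]
181, 192)]
row 215 [74, 15, 24, 19, 35, 140, 162, 158, 160, 159, 160, 157, 156, 157, 157, 157, 156, 158, 157, 156, 158, 155, 156, 154, 154, 155, 153, 155, 158, 159, 159, 157, 155, 156, 157, 159, 160, 159, 156, 154] [24, 24, 25, 24, 24, 26, 23, 25, 25, 24, 24, 21, 40, 48, 47, 46, 47, 45, 44, 45, 45, 45, 45, 45, 45, 45, 44, 44, 44, 42, 44, 43, 44, 43, 43]
row 235 [144, 73, 15, 24, 16, 35, 138, 161, 158, 159, 158, 157, 157, 155, 155, 155, 154, 156, 157, 158, 157, 155, 156, 155, 154, 154, 154, 153, 154, 156, 158, 156, 155, 155, 155, 156, 160, 158, 156, 154] [45, 46, 47, 46, 46, 46, 45, 45, 45, 44, 45, 44, 44, 46, 45, 45, 44, 44, 44, 43, 42, 43, 43, 44, 43, 43, 42, 43, 44, 44, 42, 42, 43, 43, 43]
```

Run:
```python
from h import *
s=np.load('w5.npy',allow_pickle=True).item();g=cv2.cvtColor(s['frame'],cv2.COLOR_RGB2GRAY).astype(int)
u=np.array([.1192,.9929]);n=np.array([.9929,-.1192]);o=np.array([557.56,270.71])
q=lambda c,r,z:np.round([(ray(s,c,r,z)[:2]-o)@u,(ray(s,c,r,z)[:2]-o)@n],1)
print('outline far (u 48.5?)',q(275,151,125),'plate front top (40)',q(275,175.8,144.8),'bottom (40)',q(275,172,136.8))
for r in (190,200):
    print(r,[ (c,v) for c,v in enumerate(g[r,195:260].tolist(),195)][::1][:50]);print([ (c,v) for c,v in enumerate(g[r,325:365].tolist(),325)])
    print({c:(q(c,r,125)[1],q(c,r,144.8)[1]) for c in (205,215,220,225,230,235,340,345,350,355,360,365)})
```

```text
outline far (u 48.5?) [47.7 -0.8] plate front top (40) [39.9 -0.9] bottom (40) [40.1 -0.8]
190 [(195, 26), (196, 18), (197, 5), (198, 145), (199, 170), (200, 162), (201, 164), (202, 172), (203, 125), (204, 49), (205, 18), (206, 24), (207, 18), (208, 32), (209, 141), (210, 163), (211, 159), (212, 161), (213, 161), (214, 160), (215, 158), (216, 159), (217, 159), (218, 157), (219, 158), (220, 157), (221, 142), (222, 138), (223, 137), (224, 144), (225, 155), (226, 157), (227, 156), (228, 156), (229, 156), (230, 156), (231, 160), (232, 159), (233, 159), (234, 158), (235, 159), (236, 155), (237, 145), (238, 137), (239, 139), (240, 156), (241, 162), (242, 159), (243, 157), (244, 156)]
[(325, 133), (326, 134), (327, 148), (328, 155), (329, 155), (330, 156), (331, 155), (332, 157), (333, 157), (334, 156), (335, 155), (336, 155), (337, 158), (338, 170), (339, 111), (340, 29), (341, 19), (342, 16), (343, 64), (344, 150), (345, 168), (346, 163), (347, 164), (348, 175), (349, 105), (350, 8), (351, 22), (352, 27), (353, 25), (354, 26), (355, 28), (356, 26), (357, 25), (358, 27), (359, 26), (360, 2
[... 1461 characters left out ...]
, 55), (350, 18), (351, 23), (352, 27), (353, 24), (354, 26), (355, 28), (356, 25), (357, 26), (358, 25), (359, 26), (360, 25), (361, 27), (362, 26), (363, 25), (364, 24)]
{205: (np.float64(-33.7), np.float64(-29.9)), 215: (np.float64(-29.0), np.float64(-25.8)), 220: (np.float64(-26.6), np.float64(-23.7)), 225: (np.float64(-24.3), np.float64(-21.6)), 230: (np.float64(-21.9), np.float64(-19.5)), 235: (np.float64(-19.6), np.float64(-17.5)), 340: (np.float64(29.7), np.float64(26.2)), 345: (np.float64(32.1), np.float64(28.3)), 350: (np.float64(34.4), np.float64(30.3)), 355: (np.float64(36.8), np.float64(32.4)), 360: (np.float64(39.1), np.float64(34.5)), 365: (np.float64(41.5), np.float64(36.6))}
```

Run:
```python
from h import *
print(np.abs(arm.state()['qvel']).max()); print(arm.close_job())
```

```text
0.0019657568683694162
the job is handed in; nothing more can be done
None
```

I opened the vise jaw by its red post, lifted the carrier out by its blue bar, and carried it over the vial rack to the microscope. I then handed the job in with the carrier still gripped above the recess, at about 15.5 s of the 51 s limit.

Last checks before handing in:
- **Height:** the underside is about 12 mm above the stage top, worked out from the tool height rather than seen directly.
- **Centring:** in the wrist view the carrier is within about 1 mm of the recess centre in both directions. The outline's outer length was never fully in view, so the lengthwise figure assumes the same border as on the sides.
- **Line-up:** the recess is turned about -6.8° and the carrier was turned to match. Its edges and holes measured -6.8° to -7.9°, well inside the limit.
- **Level and still:** the tool points straight down, the joints were practically at rest, and the force reading was only 1–2 N.
- **Jaw:** the top camera shows it still open by about 44 mm. The scene camera's reading of the post disagreed (about 469, -281), but its mask probably caught the post's sides as well, so I relied on the top view.

No force reading suggested a touch on the rack or microscope. I did not measure the bystanders' positions again at the end.

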